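# Send the turned bars down the rocker chute and pile up the empty carriers

### The job

Some of the plywood carriers on the mat hold a round aluminium bar. Lay every bar across the rocker chute's tray, past its pivot, so that its own weight tips the tray and it rolls into the covered receiver (let go of it, and do not press the rocker with the gripper), and stack all four carriers, empty and right side up, squarely on the dark wooden pile base, with their edges in line with it. Leave the other things on the bench where they are, and the tray swung back to rest.

Things in the scene. Friction and masses are not known exactly. Their poses are not given: they have to be found in the camera images.
- bar1: round aluminium bar, 28 mm diameter, 80 mm long, about 130 g (100 to 170), lying on one of the carriers; two to four of the four bars are there. Origin at the bar's centre, own x along its length (either end may lead); it rolls. Set lying across the tray it rolls, on a slope, at right angles to its x
- bar2: round aluminium bar, 28 mm diameter, 80 mm long, about 130 g (100 to 170), lying on one of the carriers; two to four of the four bars are there. Origin at the bar's centre, own x along its length (either end may lead); it rolls. Set lying across the tray it rolls, on a slope, at right angles to its x
- bar3: round aluminium bar, 28 mm diameter, 80 mm long, about 130 g (100 to 170), lying on one of the carriers; two to four of the four bars are there. Origin at the bar's centre, own x along its length (either end may lead); it rolls. Set lying across the tray it rolls, on a slope, at right angles to its x
- bar4: round aluminium bar, 28 mm diameter, 80 mm long, about 130 g (100 to 170), lying on one of the carriers; two to four of the four bars are there. Origin at the bar's centre, own x along its length (either end may lead); it rolls. Set lying across the tray it rolls, on a slope, at right angles to its x
- carrier1: plywood carrier, 46 g: plate 100 (own x) x 50 (own y) x 12 mm with four corner blocks 8 mm high on top, 20 mm high in all. A bar lies along its x between the blocks, centre 26 mm over the underside; the middle 68 mm of both long edges is free to grip. Origin: centre of the underside, z up. Carriers stack at 20 mm pitch; all four are always there, some bare
- carrier2: plywood carrier, 46 g: plate 100 (own x) x 50 (own y) x 12 mm with four corner blocks 8 mm high on top, 20 mm high in all. A bar lies along its x between the blocks, centre 26 mm over the underside; the middle 68 mm of both long edges is free to grip. Origin: centre of the underside, z up. Carriers stack at 20 mm pitch; all four are always there, some bare
- carrier3: plywood carrier, 46 g: plate 100 (own x) x 50 (own y) x 12 mm with four corner blocks 8 mm high on top, 20 mm high in all. A bar lies along its x between the blocks, centre 26 mm over the underside; the middle 68 mm of both long edges is free to grip. Origin: centre of the underside, z up. Carriers stack at 20 mm pitch; all four are always there, some bare
- carrier4: plywood carrier, 46 g: plate 100 (own x) x 50 (own y) x 12 mm with four corner blocks 8 mm high on top, 20 mm high in all. A bar lies along its x between the blocks, centre 26 mm over the underside; the middle 68 mm of both long edges is free to grip. Origin: centre of the underside, z up. Carriers stack at 20 mm pitch; all four are always there, some bare
- rocker_frame: fixed plywood stand of the rocker chute: foot 200 (x) x 140 (y) x 8 mm and two cheeks at x = +-78 mm, 113 mm high. Origin on the table under the pivot; the pivot line runs along its x, 105 mm up; the chute's outlet and the receiver are on its +y side
- rocker_tray (a joint): tray tilt: 0 = rest (counterweight, 0.022 N m; inlet, -y, end 0.1 rad low), 0.45 = tipped (outlet, +y, end 0.35 rad low). A bar laid 35 mm or more past the pivot on the outlet side tips it, rolls out, and the tray swings back; nearer or on the inlet side it stays. Inside 110 mm along x, from 70 mm on the inlet side to the open end 105 mm on the outlet side; side walls 20 mm
- drop_spot (a point): point on the tray's floor surface, in the middle of its width, 45 mm past the pivot on the outlet side, where to lay a bar; it moves with the tray; x along the pivot
- receiver_floor (a point): centre of the inner floor of the receiver, a fixed wooden box beyond the chute: inside 124 (x) x 168 (y) mm, its floor 6 mm over the table, closed on top by a clear cover 124 mm up that starts 125 mm past the pivot; it is open only to the chute, over a 46 mm high front wall
- pile_top (a point): centre of the top of the pile base, a fixed dark wood block 100 (x) x 50 (y) x 12 mm high with the same outline as a carrier
- tape_roll: bystander: cardboard tape core ring, 90 mm across, 25 mm high; leave it alone
- coaster: bystander: round flat wooden coaster with two square ears, 100 mm across (125 over the ears), 8 mm thick; leave it alone
- pencil_cup: bystander: dark wooden cup, 74 mm across, 100 mm high, empty; leave it alone
- glue_bottle: bystander: white bottle, 60 mm across, 150 mm high, standing; leave it alone
- screwdriver: bystander: screwdriver with a black handle, lying; leave it alone
- pliers: bystander: red-handled pliers, lying, about 130 mm long; leave it alone
- offcut: bystander: wood offcut 50 x 35 x 18 mm; leave it alone

How it is judged:
On the way:
1. a bar's weight tips the tray (value of joint rocker_tray above 0.3 rad and contact force between any of bar1, bar2, bar3, bar4 and rocker_frame above 0.1 N), for 0.05 s.
At the end, for the whole second after the job is handed in: Every bar that is there lies at rest inside the receiver; all four carriers are in one pile on the base, each within 10 mm of its centre and 0.12 rad (7 degrees) of its direction, right side up, level to 0.08 rad and at rest; the tray is back at rest (below 0.06 rad) (x of bar1 in the frame of receiver_floor between -0.065 and 0.065 m and y of bar1 in the frame of receiver_floor between -0.085 and 0.085 m and z of each of bar1, bar2, bar3, bar4 in the frame of receiver_floor below 0.06 m and linear speed of each of bar1, bar2, bar3, bar4 below 0.03 m/s and x of bar2 in the frame of receiver_floor between -0.065 and 0.065 m and y of bar2 in the frame of receiver_floor between -0.085 and 0.085 m and x of bar3 in the frame of receiver_floor between -0.065 and 0.065 m and y of bar3 in the frame of receiver_floor between -0.085 and 0.085 m and x of bar4 in the frame of receiver_floor between -0.065 and 0.065 m and y of bar4 in the frame of receiver_floor between -0.085 and 0.085 m and horizontal distance between each of carrier1, carrier2, carrier3, carrier4 and pile_top below 0.01 m and angle between the x axis of each of carrier1, carrier2, carrier3, carrier4 and the x axis of pile_top, either way round below 0.12 rad and angle between each of carrier1, carrier2, carrier3, carrier4's own z axis and vertical below 0.08 rad and height (world z) of each of carrier1, carrier2, carrier3, carrier4 below 0.08 m and linear speed of each of carrier1, carrier2, carrier3, carrier4 below 0.02 m/s and value of joint rocker_tray below 0.06 rad); the robot touches nothing.
It fails at once if the gripper presses on the rocker with more than 8 N (contact force between the fingers and rocker_frame above 8 N).
It fails at once if a bystander is moved more than 30 mm (distance of any of tape_roll, coaster, pencil_cup, glue_bottle, screwdriver, pliers, offcut from where it was at the start of the episode above 0.03 m).
Of bar1, bar2, bar3, bar4 only 2 to 4 are there at a start; the rules pass over those that are not, and their reading is None.
At some moment in a run one of bar1, bar2, bar3, bar4 may be knocked a few centimetres aside while the robot is not near it.
Once in a run the grip may slacken for a moment while it holds something.
It also fails if it takes over 210 s, if anything falls off the work surface, if the arm or the gripper's body presses on something with over 40 N, if the wrist force passes 120 N, or if a joint passes its speed limit or range.

### The arm

A 7-joint arm with a two-finger parallel gripper is mounted at the origin on the work surface. World frame = base frame: x ahead of the robot, y to its left, z up, the work surface at z = 0. Lengths are in m, angles in rad, forces in N, time in s.
With the tool pointing down it reaches from about 0.35 to 0.9 m from the base axis. Payload 19.9 kg.
Tool frame: the origin (TCP) lies between the finger pads; the fingertips stand 19 mm ahead of it and the grasp point (between the pads) is the TCP; z points along the fingers, y is the direction in which the jaws open and shut (so a half turn about z gives the same grasp; the last joint's range is limited). The gripper opens to 94 mm and grips with 3 to 60 N. Pads are 16 mm wide; open, the fingers measure 119 mm over their backs; the gripper's body (75 mm by 177 mm) begins 78 mm behind the grasp point.
Start: joints at [1.282, 0.417, -0.01, 1.614, 0.005, 1.111, -0.053], TCP at [0.153, -0.606, 0.224] pointing down, gripper open.
Joint ranges: [-2.81, 2.81], [-0.39, 2.02], [-1.27, 1.25], [0.06, 2.57], [-1.19, 4.33], [0.19, 2], [-2.82, 2.82]. Speed limits (rad/s): [1.89, 1.89, 2.39, 2.39, 3.01, 3.01, 3.01].

### API

Orientations are given as a 3x3 rotation matrix whose columns are the frame's x, y, z axes.
In Python, from rig import robot gives the robot as it stands. Calls block until the motion is done:
- robot.move_ptp(position, orientation): joint-space move of the TCP to a pose.
- robot.move_linear(position, velocity=0.15, frame=None, threshold=None): straight line of the TCP; frame=None keeps the orientation; velocity is the mean speed in m/s. With threshold (N) it stops when the force on the tool has changed by that much, and returns True; else False.
- robot.goto_joints(angles): joint-space move.
- robot.gripper_to(opening): finger opening in m; the grip force is fixed at half the most; returns when the fingers have stopped.
- robot.pause(seconds).
- robot.ik(position, orientation): joint angles nearest the present ones, or None.
- robot.get_state(): the state.
- robot.grab_frame(name): name is "side" or "top"; returns the picture (400x640x3 uint8, red, green, blue); there is no depth.
- robot.camera_info(name): a dict with "fx", "fy", "cx", "cy" (pixels), "rvec" (rotation vector, rad) and "tvec" (3), from world to camera coordinates, as OpenCV has them. Camera axes: x right, y down, z forward; pixel columns grow to the right and rows downward; lengths in m; the calibration is good to about 2 mm. A picture is of the moment at which its call begins. camera_info takes no time and is no camera call.
A pose or a line that the arm cannot do raises robot.PlanningError and nothing moves.
- robot.sign_off(): hands the job in, once; it reports no verdict.
The state is a dict: "time": time; "qpos": joint angles; "joint_vel": joint speeds; "effort": joint torques, N m; "ee_pos": TCP position; "tool_rot": TCP orientation; "force": force on the tool from outside, world axes, zero at the start; "moment": the same for the moment, N m; "opening": finger opening in m.
Only numpy, scipy, OpenCV 4.12 (cv2) and the standard library are available. Lean on these libraries where they do the work, as an engineer would, in place of code of your own. Each camera call takes 0.05 s, during which the arm holds its last target. There are 200 camera calls.

## Working session

There is one attempt and no reset: what is moved stays moved. The work goes in short steps, each a Python script; the robot and the scene stay as the last script left them, time stands still between calls to the robot, and variables do not carry over. Pictures are saved under pics/ and viewed, about 12 in all and at most 16, crops included, and the job is handed in when it is done.

```bash
ls; mkdir -p pics; python3 - <<'E'
from rig import robot
import cv2
for n in("top","side"):
    cv2.imwrite(f"pics/{n}0.png",robot.grab_frame(n)[...,::-1]); print(n,robot.camera_info(n))
print(robot.get_state())
E
```

```text
pics
top {'fx': 411.5487625122659, 'fy': 411.5487625122659, 'cx': 324.5217696093937, 'cy': 199.64304256318536, 'rvec': array([ 2.12468634, -2.18783759,  0.06521982]), 'tvec': array([0.1160033 , 0.57071801, 1.10915157])}
side {'fx': 418.6993755216598, 'fy': 418.6993755216598, 'cx': 315.55949533201976, 'cy': 198.24084796905692, 'rvec': array([ 0.89103613, -2.44901522,  1.18711096]), 'tvec': array([0.47541929, 0.26726606, 0.84057839])}
{'time': 0.1, 'qpos': array([ 1.28253989,  0.41793234, -0.01030337,  1.61408212,  0.00469904,
        1.1106864 , -0.05302155]), 'joint_vel': array([-7.43450551e-04, -2.82082072e-03, -9.44278873e-05,  4.00519582e-04,
        3.51093985e-04, -1.04089069e-03, -8.97528959e-04]), 'effort': array([ 1.81496231e-03, -8.52574968e+01,  6.40012901e-01, -4.26695788e+01,
       -4.88960452e-02,  1.62356434e-02,  1.22341230e-04]), 'ee_pos': array([ 0.1525807 , -0.60577782,  0.22388995]), 'tool_rot': array([[ 9.69713146e-01,  2.44246381e-01, -3.45279789e-04],
       [ 2.44246610e-01, -9.69712605e-01,  1.02805711e-03],
       [-8.37229357e-05, -1.08125391e-03, -9.99999412e-01]]), 'force': array([ 0.10596876, -0.30585085,  0.77788047]), 'moment': array([-0.04197617, -0.05764713,  0.05861676]), 'opening': 0.0939382427693135}
```

View pics/top0.png

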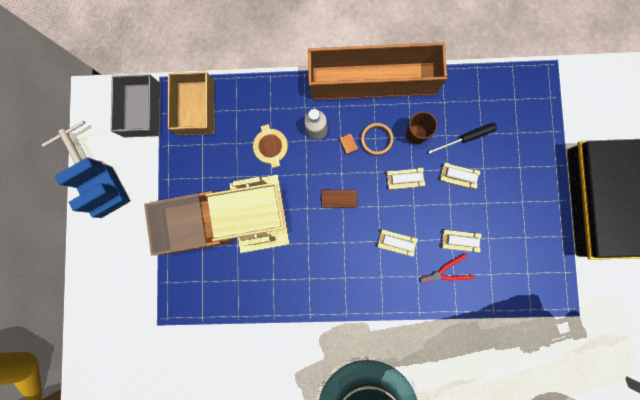

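View pics/side0.png

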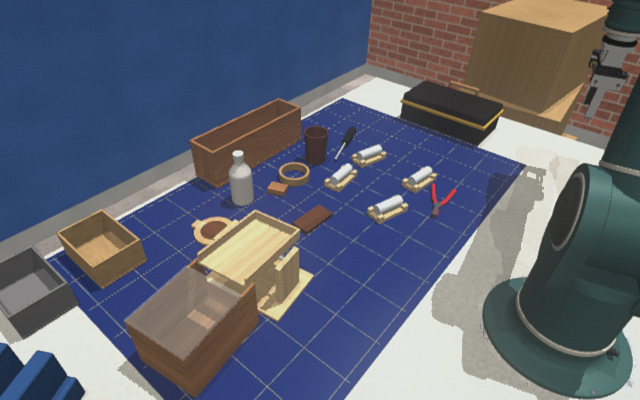

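The top view shows four carriers with bars near (406,179), (460,175), (398,243) and (462,241). The pile base is at (340,198), the tray around (245,208), and the receiver at (180,222). I'll measure next, using a zoom on the rocker.

```bash
cat > h.py <<'E'
import numpy as np, cv2
from rig import robot
def cam(n):
    c=robot.camera_info(n); K=np.array([[c["fx"],0,c["cx"]],[0,c["fy"],c["cy"]],[0,0,1.]])
    return K,cv2.Rodrigues(c["rvec"])[0],np.array(c["tvec"])
def cast(n,uv,z):
    K,R,t=cam(n); uv=np.atleast_2d(uv).astype(float)
    d=(R.T@np.linalg.inv(K)@np.c_[uv,np.ones(len(uv))].T).T; o=-R.T@t
    return o+d*((z-o[2])/d[:,2])[:,None]
def proj(n,P):
    K,R,t=cam(n); return cv2.projectPoints(np.atleast_2d(P).astype(float),cv2.Rodrigues(R)[0],t,K,None)[0][:,0]
def rect(pts):
    """centre, size(long,short), yaw of long axis, in world xy"""
    (c,(w,h),a)=cv2.minAreaRect(pts.astype(np.float32))
    if w<h: w,h,a=h,w,a+90
    a=np.deg2rad(a); return np.array(c),(w,h),(a+np.pi/2)%np.pi-np.pi/2
def blobs(n,mask,z,amin=60):
    out=[]
    for c in cv2.findContours(mask.astype(np.uint8),cv2.RETR_EXTERNAL,cv2.CHAIN_APPROX_NONE)[0]:
        m=cv2.moments(c)
        if m["m00"]<amin: continue
        P=cast(n,c[:,0],z)[:,:2]*1000
        C,s,a=rect(P); cen=cast(n,[m["m10"]/m["m00"],m["m01"]/m["m00"]],z)[0,:2]
        out.append((c[:,0].mean(0),cen,C/1000,np.array(s),a))
    return out
E
python3 - <<'E'
from h import *
im=cv2.imread("pics/top0.png"); hsv=cv2.cvtColor(im,cv2.COLOR_BGR2HSV)
H,S,V=cv2.split(hsv); np.set_printoptions(precision=4,suppress=True)
roi=np.zeros(S.shape,bool); roi[155:262,300:490]=1
nb=roi&~((H>100)&(H<130)&(S>90))
print("notblue z.016");[print(*b) for b in blobs("top",nb,.016)]
g=roi&(V>150)&(S<40)
print("grey z.034");[print(*b) for b in blobs("top",g,.034,40)]
print(im[198,340],im[179,406],im[187,395])
vis=np.vstack([cv2.resize(im[155:270,140:300],None,fx=4.5,fy=4.5,interpolation=cv2.INTER_CUBIC)])
cv2.imwrite("pics/rock.png",vis)
s=cv2.imread("pics/side0.png"); cv2.imwrite("pics/srock.png",cv2.resize(s[195:400,110:330],None,fx=2.7,fy=2.7,interpolation=cv2.INTER_CUBIC))
E
```

```text
notblue z.016
[401.5879 243.4724] [ 0.4503 -0.0968] [ 0.446  -0.1078] [132.3478 105.4267] -1.4120621719986817
[456.4424 232.2937] [ 0.4479 -0.2703] [ 0.4898 -0.2484] [193.7436 114.9932] 0.5487971397794378
[338.6372 198.3894] [0.5766 0.0601] [0.5816 0.0611] [104.1237  60.5608] -1.5624994471155391
[406.    178.808] [ 0.6276 -0.1278] [ 0.6234 -0.1291] [107.7078  78.2478] -1.4616815985401708
[459.7963 175.3889] [ 0.631  -0.2773] [ 0.6317 -0.2779] [106.9934  58.748 ] 1.3242431367622873
grey z.034
[464.2025 240.7722] [ 0.4506 -0.2733] [ 0.4504 -0.2742] [82.8115 26.1746] 1.4321701367827293
[398.0694 242.6111] [ 0.4501 -0.0972] [ 0.45   -0.0975] [80.6867 26.5226] 1.282426447641972
[406.5694 177.5417] [ 0.6275 -0.1287] [ 0.6274 -0.1286] [80.0546 26.2553] -1.5076600303018992
[461.9041 174.5479] [ 0.6302 -0.2795] [ 0.63   -0.2795] [84.2401 26.922 ] 1.2853010637226037
[ 51  85 141] [242 239 238] [168 231 235]
```

View pics/rock.png

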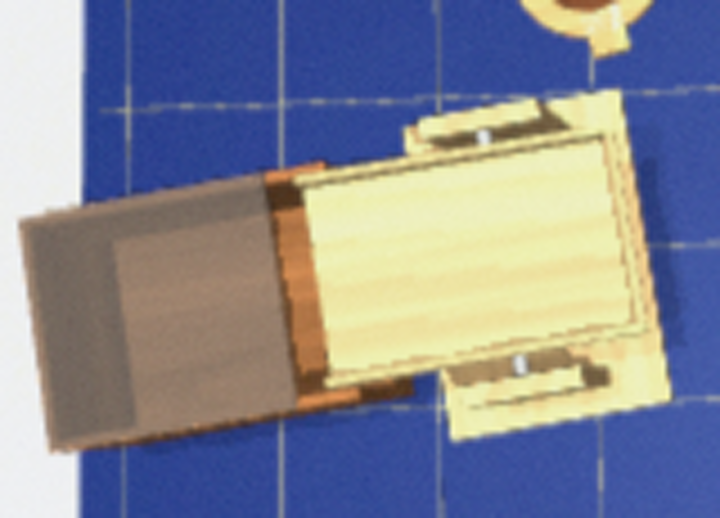

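View pics/srock.png

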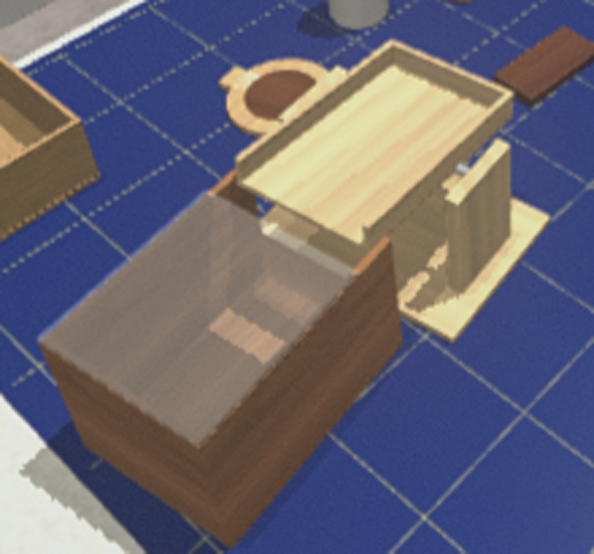

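Top crop: the pivot pins are at about (485,137) and (520,365), so full-image (247.8,185.4) and (255.6,236.1). The foot corners are at (620,90), (670,400) and (452,438). Side view: the tray is at rest. I'll fix the rocker and base poses, then pick the first bar.

```bash
cat >> h.py <<'E'
def rot(a):
    x=np.array([np.cos(a),np.sin(a),0]); z=np.array([0,0,-1.]); return np.c_[x,np.cross(z,x),z]
def best(p,a):
    q0=robot.get_state()["qpos"]; o=[]
    for b in(a,a+np.pi):
        q=robot.ik(np.array(p,float),rot(b))
        if q is not None: o.append((np.abs(np.array(q)-q0).max()+0.3*abs(q[6]),b))
    return rot(min(o)[1])
def over(p,a):
    R=best(p,a); robot.move_ptp(np.array(p,float),R); return R
def top(): return robot.grab_frame("top")[...,::-1].copy()
def bars(im):
    H,S,V=cv2.split(cv2.cvtColor(im,cv2.COLOR_BGR2HSV)); m=np.zeros(S.shape,bool); m[155:262,300:490]=1
    return [(b[1],b[4],b[3]) for b in blobs("top",m&(V>150)&(S<40),.034,40)]
E
python3 - <<'E'
from h import *
np.set_printoptions(precision=4,suppress=True)
P=cast("top",[[247.8,185.4],[255.6,236.1]],.105); c=P.mean(0); d=P[0]-P[1]; print("pivot",P,c,np.arctan2(d[1],d[0]),np.linalg.norm(d))
F=cast("top",np.array([[620,90],[670,400],[452,438],[405,127]])/4.5+[140,155],.008); print("foot",F,[np.linalg.norm(F[i]-F[(i+1)%4]) for i in range(4)])
d=F[0]-F[1]; print(np.arctan2(d[1],d[0]))
print("foot centre",F[[0,2]].mean(0),F[[1,3]].mean(0))
im=cv2.imread("pics/top0.png"); H,S,V=cv2.split(cv2.cvtColor(im,cv2.COLOR_BGR2HSV)); m=np.zeros(S.shape,bool); m[180:215,315:365]=1
print("base");[print(*b) for b in blobs("top",m&(((H<25)|(H>165))&(S>60)&(V>60)),.012)]
E
```

```text
pivot [[0.6101 0.2956 0.105 ]
 [0.4779 0.2767 0.105 ]] [0.544  0.2862 0.105 ] 0.1420625821915571 0.13351395680264347
foot [[0.6504 0.231  0.008 ]
 [0.4547 0.203  0.008 ]
 [0.4349 0.3398 0.008 ]
 [0.6312 0.3681 0.008 ]] [np.float64(0.1976448131592384), np.float64(0.13814124112029477), np.float64(0.19839333407846213), np.float64(0.1385052909002261)]
0.14174968159132145
foot centre [0.5426 0.2854 0.008 ] [0.543  0.2856 0.008 ]
base
[339.1683 198.3069] [0.5779 0.0586] [0.5775 0.0592] [95.466  47.9272] 1.5389855333641727
```

```bash
cat >> h.py <<'E'
PIV=np.array([.5433,.2857]); RY=.142; BASE=np.array([.5778,.0589]); BY=1.539
def rk(x,y): return PIV+x*np.array([np.cos(RY),np.sin(RY)])+y*np.array([-np.sin(RY),np.cos(RY)])
E
python3 - <<'E'
from h import *
np.set_printoptions(precision=4,suppress=True)
for px in ([245,183],[358,240],[300,211]):
  for z in (.105,.11,.115,.12,.125):
    p=cast("side",np.array(px)/2.7+[110,195],z)[0,:2]-PIV; c,s=np.cos(RY),np.sin(RY)
    print(px,z,c*p[0]+s*p[1],-s*p[0]+c*p[1])
bs=bars(top()); [print(b) for b in bs]
c,a,s=max(bs,key=lambda b:b[0][0]-0*b[0][1]) 
c,a,s=min(bs,key=lambda b:np.linalg.norm(b[0]-[.6275,-.1287]))
over([*c,.2],a); robot.gripper_to(.06)
robot.move_linear(np.array([*c,.035]),.2); robot.gripper_to(0.0)
print(robot.get_state()["opening"])
robot.move_linear(np.array([*c,.22]),.25)
s=robot.get_state(); print(s["opening"],s["time"],s["force"])
E
```

```text
[245, 183] 0.105 0.0628854720247418 0.09504855472935532
[245, 183] 0.11 0.059028166766758344 0.09804363902899393
[245, 183] 0.115 0.05517086150877489 0.10103872332863255
[245, 183] 0.12 0.05131355625079166 0.10403380762827118
[245, 183] 0.125 0.0474562509928082 0.1070288919279098
[358, 240] 0.105 -0.04047941723828826 0.09269951865043534
[358, 240] 0.11 -0.04350299833575752 0.09571354988792564
[358, 240] 0.115 -0.046526579433226786 0.09872758112541596
[358, 240] 0.12 -0.04955016053069604 0.10174161236290627
[358, 240] 0.125 -0.052573741628165346 0.10475564360039664
[300, 211] 0.105 0.011153562362416401 0.0940588149341631
[300, 211] 0.11 0.007713518161475971 0.09706188231186387
[300, 211] 0.115 0.0042734739605354306 0.10006494968956466
[300, 211] 0.12 0.0008334297595948923 0.10306801706726545
[300, 211] 0.125 -0.0026066144413455315 0.10607108444496628
(array([ 0.4506, -0.2734]), np.float64(1.4369498451491491), array([82.8159, 26.21  ]))
(array([ 0.4501, -0.0973]), np.float64(1.2857241068617626), array([80.6857, 26.3481]))
(array([ 0.6274, -0.1288]), np.float64(-1.502873605776105), array([80.0701, 26.1753]))
(array([ 0.6302, -0.2797]), np.float64(1.2866592758785442), array([84.2346, 26.2737]))
0.02687812403725962
0.027480514320562942 5.725 [ 0.3052 -0.2731 -1.445 ]
```

```bash
cat >> h.py <<'E'
def drop():
    p=rk(0,.047); over([*p,.23],RY); print("op",robot.get_state()["opening"])
    robot.move_linear(np.array([*p,.142]),.15)
    o=robot.get_state()["opening"]
    robot.gripper_to(.05); robot.move_linear(np.array([*p,.23]),.3)
    print("dropped; opening before",o,"t",robot.get_state()["time"])
E
python3 - <<'E'
from h import *
drop(); robot.pause(.5)
s=robot.grab_frame("side")[...,::-1]; t=top()
cv2.imwrite("pics/d1.png",np.vstack([cv2.resize(s[195:400,110:330],(560,520)),])) 
[print(b) for b in bars(t)]
E
```

```text
op 0.027088364337166815
dropped; opening before 0.027258525997931295 t 9.175
(array([0.44114025, 0.15693244]), np.float64(-0.8921886594226991), array([50.07060623, 25.12088966]))
(array([ 0.45060322, -0.27325612]), np.float64(1.4321701367827293), array([82.81152344, 26.17459869]))
(array([ 0.45015026, -0.09712828]), np.float64(1.282408204988505), array([80.04586029, 25.95768166]))
(array([ 0.63011994, -0.27947352]), np.float64(1.2866592758785442), array([84.23458099, 26.24352455]))
```

View pics/d1.png

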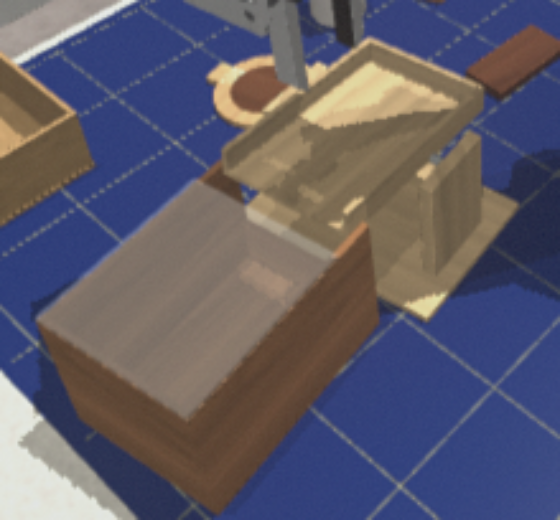

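The tray is back at rest and holds no bar. On to the next bar; I'll check the receiver from the top with the arm out of the way.

```bash
cat >> h.py <<'E'
def pick(c,a,z=.035):
    over([*c,.18],a)
    if robot.get_state()["opening"]<.055: robot.gripper_to(.06)
    robot.move_linear(np.array([*c,z]),.2); robot.gripper_to(0.0)
    robot.move_linear(np.array([*c,.22]),.25)
    s=robot.get_state(); print("picked",s["opening"],s["time"]); return s["opening"]>.022
E
python3 - <<'E'
from h import *
bs=[b for b in bars(top()) if b[0][1]<0]; b=min(bs,key=lambda b:np.linalg.norm(b[0]-[.45,-.097])); print(b)
pick(b[0],b[1])
t=top(); cv2.imwrite("pics/t2.png",cv2.resize(t[140:290,130:500],None,fx=2.1,fy=2.1,interpolation=cv2.INTER_CUBIC))
cv2.imwrite("pics/t2f.png",t)
E
```

```text
(array([ 0.45025934, -0.0970899 ]), np.float64(1.2767054449882638), array([80.03401184, 25.85745811]))
picked 0.027304887084022574 14.225
```

View pics/t2.png

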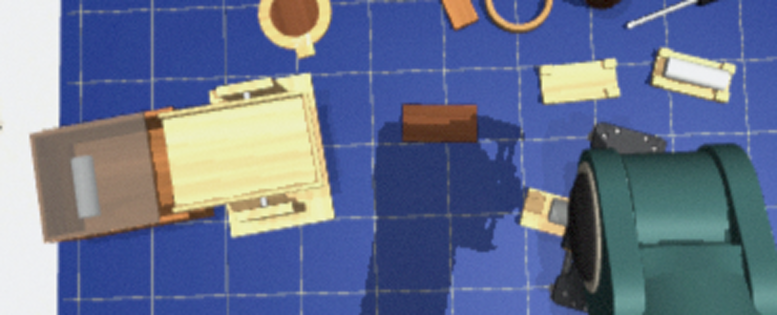

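Bar 1 lies inside the receiver, at crop (85,185). The second bar is held. I'll carry on with the remaining bars, checking the opening at each step.

```bash
python3 - <<'E'
from h import *
drop()
for tgt in ([.45,-.273],[.63,-.28]):
    over([.50,.10,.25],RY); robot.pause(.3)
    bs=[b for b in bars(top()) if b[0][1]<-.02 and b[2][0]>65]; [print(b) for b in bs]
    b=min(bs,key=lambda b:np.linalg.norm(b[0]-tgt)); 
    if np.linalg.norm(b[0]-tgt)>.012: print("moved?",b); break
    if not pick(b[0],b[1]): print("grasp fail"); break
    drop()
over([.45,-.35,.25],RY+1.57)
t=top(); cv2.imwrite("pics/t3.png",cv2.resize(t[140:290,130:500],None,fx=2.1,fy=2.1,interpolation=cv2.INTER_CUBIC)); cv2.imwrite("pics/t3f.png",t)
print(robot.get_state()["time"])
E
```

```text
op 0.02697011120657176
dropped; opening before 0.02731123517372863 t 17.6167
(array([ 0.45065816, -0.27319062]), np.float64(1.4321701367827293), array([82.81152344, 26.46975136]))
(array([ 0.63011994, -0.27947352]), np.float64(1.2866592758785442), array([84.23458099, 26.24352455]))
picked 0.027224223832486755 23.1417
op 0.02718747449983014
dropped; opening before 0.027361193093103066 t 27.0667
(array([ 0.63010157, -0.27953279]), np.float64(1.2853010637226037), array([84.24012756, 26.92198944]))
picked 0.027587142361695283 32.6667
op 0.02733762061296886
dropped; opening before 0.027547904484397197 t 36.6167
39.1083
```

View pics/t3.png

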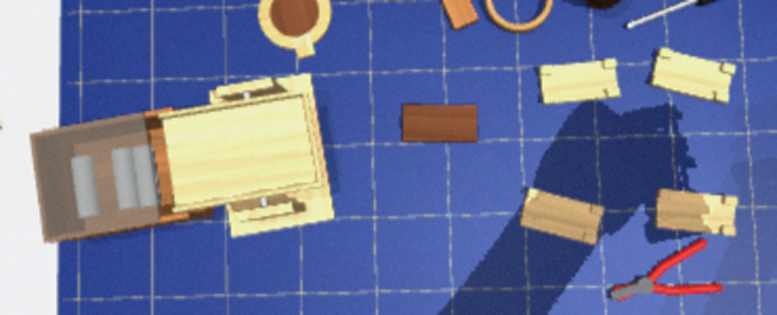

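Three bars are clearly visible in the receiver. I need to find the fourth.

```bash
python3 - <<'E'
from h import *
s=robot.grab_frame("side")[...,::-1]; t=top()
a=cv2.resize(t[180:270,140:260],(600,450),interpolation=cv2.INTER_CUBIC)
cv2.imwrite("pics/z4.png",a); cv2.imwrite("pics/z4s.png",cv2.resize(s[205:395,110:330],None,fx=3,fy=3,interpolation=cv2.INTER_CUBIC))
E
```

```text
(no output)
```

View pics/z4.png

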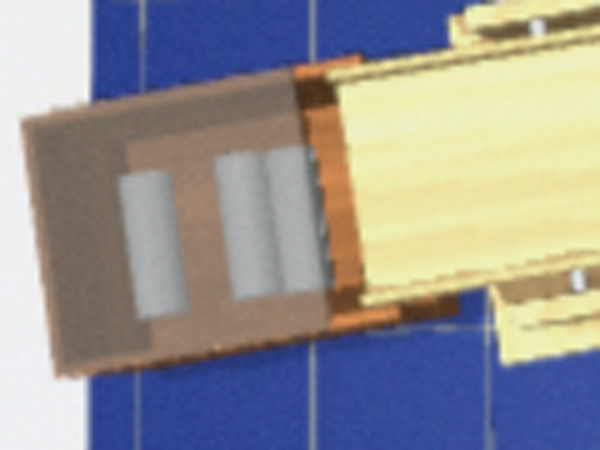

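View pics/z4s.png

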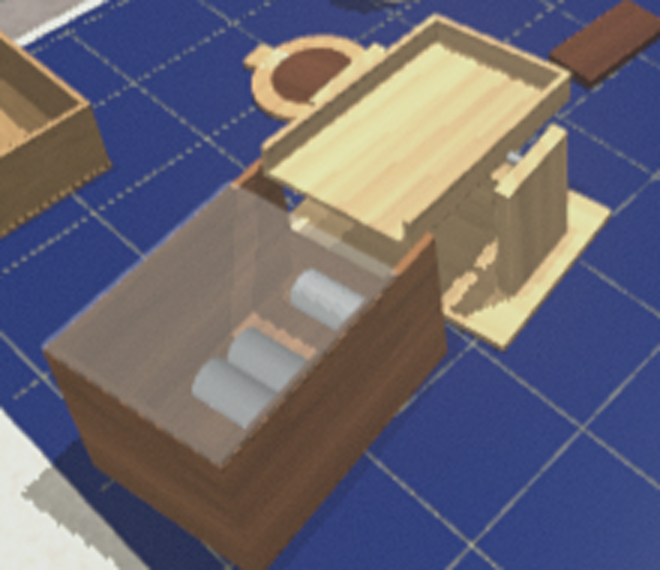

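```bash
python3 - <<'E'
from h import *
c,s=np.cos(RY),np.sin(RY)
def loc(n,px,z): p=cast(n,px,z)[0,:2]-PIV; return np.round([c*p[0]+s*p[1],-s*p[0]+c*p[1]],3)
for z in (.03,.05,.058):
    print(z,"top",[loc("top",np.array(p)/5+[140,180],z) for p in([153,243],[247,225],[298,220])],
      "side",[loc("side",np.array(p)/3+[110,205],z) for p in([325,296],[268,355],[232,390])])
E
```

```text
0.03 top [array([-0.002,  0.247]), array([-0.001,  0.193]), array([-0.003,  0.165])] side [array([0.014, 0.113]), array([0.014, 0.167]), array([0.015, 0.198])]
0.05 top [array([-0.004,  0.239]), array([-0.003,  0.186]), array([-0.005,  0.158])] side [array([0.001, 0.123]), array([0.001, 0.176]), array([0.002, 0.206])]
0.058 top [array([-0.005,  0.235]), array([-0.004,  0.183]), array([-0.006,  0.155])] side [array([-0.003,  0.127]), array([-0.004,  0.179]), array([-0.003,  0.209])]
```

```bash
python3 - <<'E'
from h import *
c,s=np.cos(RY),np.sin(RY)
def loc(n,px,z): p=cast(n,px,z)[0,:2]-PIV; return np.round([c*p[0]+s*p[1],-s*p[0]+c*p[1]],3)
print("far outer corners z.124",[loc("top",np.array(p)/5+[140,180],.124) for p in([23,120],[57,376])],[loc("side",np.array(p)/3+[110,205],.124) for p in([43,347],[220,466])])
print("near: side wall ends",[loc("top",np.array(p)/5+[140,180],.124) for p in([360,57],[397,312])],"low step",loc("top",np.array([455,310])/5+[140,180],.05),loc("side",np.array([435,237])/3+[110,205],.124), "bottom near",loc("side",np.array([446,348])/3+[110,205],0))
E
```

```text
far outer corners z.124 [array([0.063, 0.267]), array([-0.07 ,  0.266])] [array([0.065, 0.27 ]), array([-0.07,  0.27])]
near: side wall ends [array([0.065, 0.09 ]), array([-0.067,  0.09 ])] low step [-0.068  0.08 ] [-0.071  0.092] bottom near [-0.065  0.087]
```

Bars lie at about y' = 0.113, 0.166, 0.195 and 0.247 in the rocker frame. The receiver interior runs from about 0.094 to 0.262, so all four are inside. Next I'll measure the carriers, gripping the one near the pliers off-centre, and stack the first.

```bash
cat >> h.py <<'E'
def carriers(im,roi=(155,262,365,490),z=.018):
    H,S,V=cv2.split(cv2.cvtColor(im,cv2.COLOR_BGR2HSV)); m=np.zeros(S.shape,bool); m[roi[0]:roi[1],roi[2]:roi[3]]=1
    return [(b[2],b[4],b[3],b[1]) for b in blobs("top",m&(H>10)&(H<40)&(V>80)&(S>30),z,250)]
def stack(c,a,k,off=0.,op=.062):
    u=np.array([np.cos(a),np.sin(a)]); g=c+off*u
    R=over([*g,.12],a); robot.gripper_to(op)
    robot.move_linear(np.array([*g,.022]),.15); robot.gripper_to(0.)
    robot.move_linear(np.array([*g,.16]),.25); print("carrier grip",robot.get_state()["opening"])
    d=(BY-a+np.pi/2)%np.pi-np.pi/2
    R2=cv2.Rodrigues(np.array([0,0,d]))[0]@R; p=BASE+off*np.array([np.cos(a+d),np.sin(a+d)])
    robot.move_ptp(np.array([*p,.17]),R2)
    robot.move_linear(np.array([*p,.035+.02*k+.03]),.2)
    hit=robot.move_linear(np.array([*p,.035+.02*k]),.06,threshold=6)
    s=robot.get_state(); print("place",hit,s["ee_pos"],s["opening"])
    robot.gripper_to(.07); robot.move_linear(np.array([*p,.2]),.25); print("t",robot.get_state()["time"])
E
python3 - <<'E'
from h import *
over([.50,.15,.25],RY); robot.pause(.2)
t=top(); cs=carriers(t); [print(*c) for c in cs]
H,S,V=cv2.split(cv2.cvtColor(t,cv2.COLOR_BGR2HSV)); m=np.zeros(S.shape,bool); m[250:290,410:480]=1
ys,xs=np.nonzero(m&((H<8)|(H>172))&(S>150)&(V>80)); P=cast("top",np.c_[xs,ys],.01)[:,:2]
for y0 in np.arange(-.32,-.2,.01):
    q=P[abs(P[:,1]-y0)<.005]; print(round(y0,2),q[:,0].max() if len(q) else None)
c=min(cs,key=lambda b:np.linalg.norm(b[0]-[.6274,-.1288]))
stack(c[0],c[1],0)
over([.45,-.3,.25],RY+1.57); t=top(); print(carriers(t,(175,225,305,375),.03))
E
```

```text
[ 0.45169586 -0.26956778] 1.4365917831405879 [102.73265839  49.50680161] [ 0.45152525 -0.26963846]
[ 0.45078833 -0.09585165] 1.2859262407884997 [101.501091    49.79903412] [ 0.45066992 -0.09580089]
[ 0.62713947 -0.12754621] -1.5033843917508039 [102.12391663  51.67473602] [ 0.62701697 -0.12672443]
[ 0.6308584  -0.27630051] 1.2875254690230924 [103.01339722  52.69803619] [ 0.63004286 -0.27589428]
-0.32 None
-0.31 None
-0.3 0.35667944365731175
-0.29 0.3569439553516615
-0.28 0.4141159484602686
-0.27 0.41153930515477793
-0.26 0.4089629428617183
-0.25 0.40116532212901657
-0.24 0.3959458060217347
-0.23 0.3907283120374883
-0.22 0.38558169180025836
-0.21 0.37765933516789035
carrier grip 0.04973736933241638
place True [0.57729457 0.05874936 0.03401852] 0.04987088938919003
t 48.1583
[(array([0.57571252, 0.05917407]), np.float64(1.5389850007319543), array([99.3453064 , 47.21348572]), array([0.57564863, 0.0578564 ]))]
```

```bash
python3 - <<'E'
from h import *
for k,(x,y,off,op) in enumerate([(.6308,-.2763,0,.062),(.4508,-.0958,0,.062),(.4517,-.2696,.024,.058)],1):
    stack(np.array([x,y]),[1.2875,1.286,1.4366][k-1],k,off,op)
    over([.45,-.3,.25],RY+1.57); print(carriers(top(),(165,225,305,375),.032+.02*k))
over([.45,-.3,.35],RY+1.57)
t=top(); s=robot.grab_frame("side")[...,::-1]
cv2.imwrite("pics/t5.png",t)
cv2.imwrite("pics/s5.png",s)
E
```

```text
carrier grip 0.04964766550525087
place True [0.57732117 0.05870471 0.0539815 ] 0.04951324057732887
t 56.425
[(array([0.5748952 , 0.05787305]), np.float64(1.5389093669569966), array([99.95253754, 49.02978897]), array([0.57473509, 0.05758627]))]
carrier grip 0.04953948369979521
place True [0.57740254 0.0586844  0.07445604] 0.04961533777992716
t 64.0833
[(array([0.57426678, 0.05794727]), np.float64(1.5388172215832796), array([98.50265503, 50.83234024]), array([0.57430301, 0.05846465]))]
carrier grip 0.049636303262437766
place True [0.57820672 0.08262897 0.09458254] 0.04985461896712333
t 71.7333
[(array([0.57358868, 0.05798304]), np.float64(1.5387254756837265), array([96.71636963, 52.5373497 ]), array([0.57357586, 0.05781397]))]
```

View pics/t5.png

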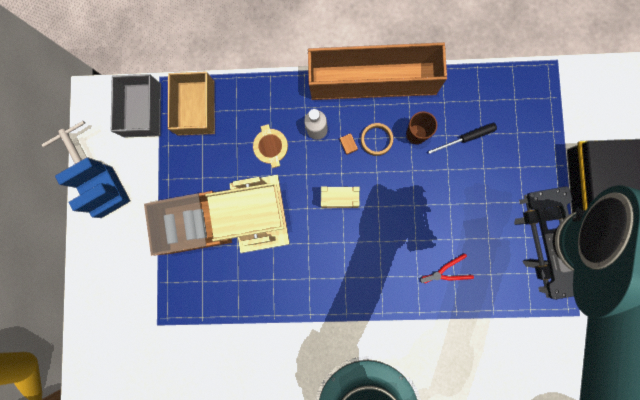

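View pics/s5.png

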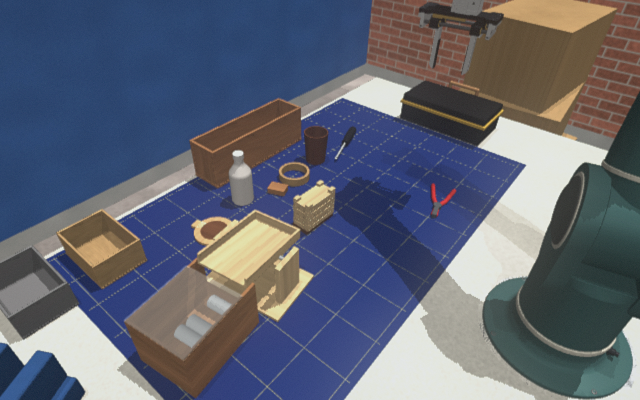

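The pile is square at (340,197), the tray is at rest, the bars are in the receiver and the bystanders haven't moved. I'm handing the job in.

```bash
python3 -c "
from h import *
robot.pause(.5); print(robot.sign_off(), robot.get_state()['time'])"
```

```text
the job is handed in; nothing more can be done
the job is handed in; nothing more can be done
```

The job is handed in at about 75 s of the 210 s allowed. All four carriers held a bar. I laid each bar across the tray 47 mm past the pivot and let go, then stacked the four empty carriers on the pile base.

**Bars:** No single view shows all four bars. The top view shows three in the receiver, and the side view shows three with a different one hidden. Matching the two gives four bars, at about 0.113, 0.166, 0.195 and 0.247 m past the pivot. The receiver's inside runs from about 0.094 to 0.262 m. The position of the bar nearest the front wall comes from the side view alone, since the tray hides it from above.

**Pile:** The carriers measured within about 4 mm of the base centre, and their direction agreed with the base to within the measurement. The measured x drifted by about 2 mm from the lowest carrier to the top one, which I put down to camera calibration. Each carrier touched down within 1 mm of its expected height.

**Rest of the bench:** The tray is back at rest and the bystanders look unmoved, though I judged both by eye. The gripper was clear of everything when I handed in. I saw no grip slip and no knocked bar.

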